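# Fit the splash ring and the splined beater to the mixer base

### The job

Lift the blue splash ring by its upright grip and hang it over the round drive tower of the mixer base so that it lies flat on the housing, and let go of it. Then take the orange-handled beater from its stand, turn it until its splines mesh with the cross-shaped socket in the tower, and slide it down until its collar is fully home on the tower, against the spring inside. Finish while still holding the beater pressed down (a colleague will put in the locking pin), and leave the jar, the bottles and the basting brush where they are.

Things in the scene. Friction and masses are not known exactly. Their poses are not given: they have to be found in the camera images.
- mixer_base: White mixer base without its bowl, fixed to the table, 130 x 150 mm in plan, flat top 60 mm above the table. Origin: centre of its underside; z up, -x is the front with the control panel. The round black drive tower (52 mm diameter) rises from the middle of its top by 36 mm, so its mouth is 96 mm above the table.
- socket (a point): Centre of the socket's mouth on the tower's axis, 96 mm above the table. The mouth is a cross of two slots, 9 mm wide and 28 mm long, between four bright metal lands; x and y lie along the slots, z up, and the frame turns with the tower. The tower starts at any angle and turns only stiffly (0.25 N m). The beater fits at every quarter turn.
- ejector (a joint): How far the red spring ejector in the socket is pressed down, m: 0 at rest (its top 12 mm below the mouth), about 0.014 when the beater is home. Spring force 4.5 N at 0, 9 N at 0.014: the beater's own weight cannot press it home, and the spring lifts the beater if let go.
- splash_ring: Blue flat ring lying on the table, 112 mm outer and 66 mm hole diameter, 6 mm thick, about 0.12 kg. Origin: centre of the ring on its underside; z up. An ear on its -x side carries an upright grip fin, 72 mm from the centre. Hung over the tower it lies on the housing, its underside 60 mm above the table; any yaw will do.
- ring_grip (a point): Middle of the ring's upright grip fin, at (-72, 0, 24) mm in the ring's frame, same axes. The fin is 10 mm thick along x, 34 mm wide along y, and stands from 6 to 42 mm above the ring's underside. Grip it across the 10 mm.
- beater: Steel beater, 135 mm long, 0.22 kg, upright. Origin: centre of its lower end; z up. From below: pilot 10 mm in diameter (0 to 7 mm), four splines crosswise along x and y, 24 mm across, 5.5 mm thick (7 to 26 mm), collar 40 mm in diameter (26 to 32 mm), shaft. Not meshed, it stops with its lower end 7 mm below the mouth; home, 26 mm below it (70 mm above the table), collar on the tower.
- beater_grip (a point): Middle of the beater's orange grip, at (0, 0, 114) mm in the beater's frame, same axes: 32 mm along x, 26 mm along y, 93 to 135 mm above the lower end. Grip it across the 26 mm. Below it are two wire wings along +x and -x, reaching 35 mm from the axis, 40 to 90 mm above the lower end; they lie in line with two of the splines.
- beater_stand: Round grey stand fixed to the table, 84 mm in diameter, 34 mm high, with a round hole in which the beater hangs upright on its collar, its lower end 8 mm above the table. Origin: centre of its underside.
- clip_jar: Bystander: clear glass jar with lid and clip, 94 x 98 x 172 mm. Origin: centre of its underside.
- red_bottle: Bystander: red squeeze bottle, 58 mm diameter, 207 mm high. Origin: centre of its underside.
- cream_bottle: Bystander: cream squeeze bottle, 56 mm diameter, 201 mm high. Origin: centre of its underside.
- brush: Bystander: basting brush lying flat, 46 x 231 x 14 mm. Origin: centre of its underside.
There are look-alikes about, which are no part of the job. There is more than one size of the beater; the one meant has the size given above.

How it is judged:
By the outcome, as a careful person would: the job done as asked, in the order asked, and still so for the second after the job is handed in, while the arm keeps its last pose, push and grip.
It also fails if it takes over 54 s, if anything falls off the work surface, if the arm or the gripper's body presses on something with over 40 N, if the wrist force passes 120 N, or if a joint passes its speed limit or range.

### The arm

A 6-joint arm with a two-finger parallel gripper is mounted at the origin on a cart in front of the work surface, level with it; the furniture and walls round the work are solid. World frame = base frame: x ahead of the robot, y to its left, z up, the work surface at z = 0. Lengths are in m, angles in degrees, forces in N, time in s.
With the tool pointing down it reaches from about 0.25 to 0.725 m from the base axis. Payload 9.7 kg.
Tool frame: the origin (TCP) lies between the finger pads; the fingertips stand 17 mm ahead of it and the grasp point (between the pads) lies 2 mm behind it; z points along the fingers, y is the direction in which the jaws open and shut (so a half turn about z gives the same grasp; the last joint's range is limited). The gripper opens to 85 mm and grips with 20 to 120 N. Pads are 22 mm wide; open, the fingers measure 114 mm over their backs; the gripper's body (76 mm by 85 mm) begins 54 mm behind the grasp point. The pads swing forward as they close: fully open they stand 13 mm farther back than shut.
Start: joints at [0, 4.979, 10.078, 95.1, 0, 90], TCP at [0.55, -0, 0.248] pointing down, gripper open.
Joint ranges: [-179.16, 179.16], [-48.56, 103.87], [-65.8, 70.77], [-126.05, 130.52], [-82.76, 87.17], [-180, 180]. Speed limits (degrees/s): [127.2, 127.2, 147.25, 180, 180, 180].

### API

Orientations are given as [roll, pitch, yaw] about the fixed x, y, z axes, in that order (R = Rz(yaw) Ry(pitch) Rx(roll)).
In Python, from workcell import monitor, cams, order gives the robot as it stands. The module is installed in compiled form; this text tells all that it offers.
- The arm moves only by the shell command python3 -m handwheel 'ROWS' [OPENING] [FORCE]. ROWS is JSON, a list of rows, each a list of 6 numbers: the shift along the tool's x, y, z in m, then the turn, a rotation vector about the tool's x, y, z in degrees. In form: [[tx, ty, tz, wx, wy, wz], ...]. A call has exactly 8 rows; each row shifts and turns the commanded pose from where the row before left it, along the tool's axes as they then stand; what a row does not reach is not made up. A row lasts 1/12 s, in which the tool goes at most 41.7 mm and 7.16 degrees, less where a joint would pass 70% of its speed; a pose out of reach is approached as far as the arm can. A call is refused whole if a number of a shift passes 0.0417 or a number of a turn 7.16, either way. A call with a gripper value outside its range is refused whole. OPENING is the opening, from -1 (shut) to 1 (fully open), set as the call begins (- or left out, the last holds). The fingers move at their own pace and stop on an object; FORCE is the grip in N (left out, the last holds). Time passes only in rows, so rows that do not move let the fingers close, or fill a call up. It gives the time, the measured TCP pose, the force and the opening at its end, in the units of the state.
- monitor.get_obs(): the state, without advancing time (a new reading comes with each control period).
- cams.camera(name): name is "scene" or "side" or "wrist"; returns a dict with "img" (384x512x3 uint8, red, green, blue), "depth" (384x512 float32, m along the optical axis (not along the pixel's ray), 0 where there is no reading), "fx", "fy", "cx", "cy" (pixels), "rvec" (rotation vector, rad) and "tvec" (3), from world to camera coordinates, as OpenCV has them; the wrist camera has in their place "tool_from_camera" (4x4, takes a point from camera to tool coordinates, whose origin is the TCP and whose axes are the flange's). Camera axes: x right, y down, z forward; pixel columns grow to the right and rows downward; lengths in m; the calibration is good to about 2 mm. A picture is of the moment at which its call begins: read the wrist's pose just before it.
- order.job_done(): hands the job in, once; it reports no verdict.
The state is a dict: "time": time; "q": joint angles; "qd": joint speeds; "joint_efforts": joint torques, N m; "ee_pos": TCP position; "tcp_rot": TCP orientation; "wrist_force": force on the tool from outside, world axes, zero at the start; "torque": the same for the moment, N m; "opening": finger opening in m.
Only numpy, scipy, OpenCV 4.12 (cv2) and the standard library are available. Lean on these libraries where they do the work, as an engineer would, in place of code of your own. Each camera call takes 0.05 s, during which the arm holds its last target. There are 200 camera calls.

## Working session

There is one attempt and no reset: what is moved stays moved. The work goes in short steps, Python scripts to look and compute and a shell command to move; the robot and the scene stay as the last step left them, time stands still between calls to the robot, and variables do not carry over. Pictures are saved under pics/ and viewed, about 8 in all and at most 12, crops included, and the job is handed in when it is done.

```bash
mkdir -p pics; cat > h.py <<'E'
import numpy as np, cv2, pickle
from scipy.spatial.transform import Rotation as R
from workcell import monitor, cams, order
def snap(name):
    o=monitor.get_obs(); c=cams.camera(name); c['obs']=o
    if name=='wrist':
        T=np.eye(4); T[:3,:3]=R.from_euler('xyz',o['tcp_rot'],degrees=True).as_matrix(); T[:3,3]=o['ee_pos']
        c['M']=T@c['tool_from_camera']
    else:
        E=np.eye(4); E[:3,:3]=cv2.Rodrigues(np.array(c['rvec'],float))[0]; E[:3,3]=np.ravel(c['tvec']); c['M']=np.linalg.inv(E)
    h,w=c['depth'].shape; v,u=np.mgrid[:h,:w]; d=c['depth']
    P=np.stack([(u-c['cx'])/c['fx']*d,(v-c['cy'])/c['fy']*d,d],-1)
    c['W']=P@c['M'][:3,:3].T+c['M'][:3,3]
    pickle.dump(c,open(f'pics/last_{name}.pkl','wb'))
    return c
def load(n): return pickle.load(open(f'pics/last_{n}.pkl','rb'))
def save(img,fn): cv2.imwrite('pics/'+fn,img[...,::-1])
def crop(c,u0,u1,v0,v1,s): return cv2.resize(c['img'][v0:v1,u0:u1],None,fx=s,fy=s,interpolation=cv2.INTER_CUBIC)
E
python3 - <<'E'
from h import *
a=snap('scene');b=snap('side');w=snap('wrist')
t=np.full((600,800,3),0,np.uint8)
t[:300,:400]=cv2.resize(w['img'],(400,300))
save(cv2.resize(a['img'],(800,600)),'scene.png');save(cv2.resize(b['img'],(800,600)),'side.png')
print(w['obs'])
E
```

```text
{'time': 0.1, 'q': array([-9.00124574e-04,  5.00694190e+00,  1.00394021e+01,  9.51017765e+01,
       -1.18470048e-03,  9.00010116e+01]), 'qd': array([-0.01560527, -0.03648011,  0.18224185,  0.01366475, -0.00775858,
       -0.06303907]), 'joint_efforts': array([ 5.47294949e-04, -5.21561801e+01,  4.65652657e+01,  1.59993977e-02,
       -1.19309320e-06, -5.24902489e-06]), 'ee_pos': array([ 5.49799446e-01, -1.41788405e-05,  2.47667288e-01]), 'tcp_rot': array([-1.79930684e+02,  1.18592350e-03,  8.99980897e+01]), 'wrist_force': array([-0.2231088 , -0.48518133, -0.25806827]), 'torque': array([-0.00266714,  0.00885259, -0.01122901]), 'opening': 0.08530795575141437}
```

View pics/scene.png

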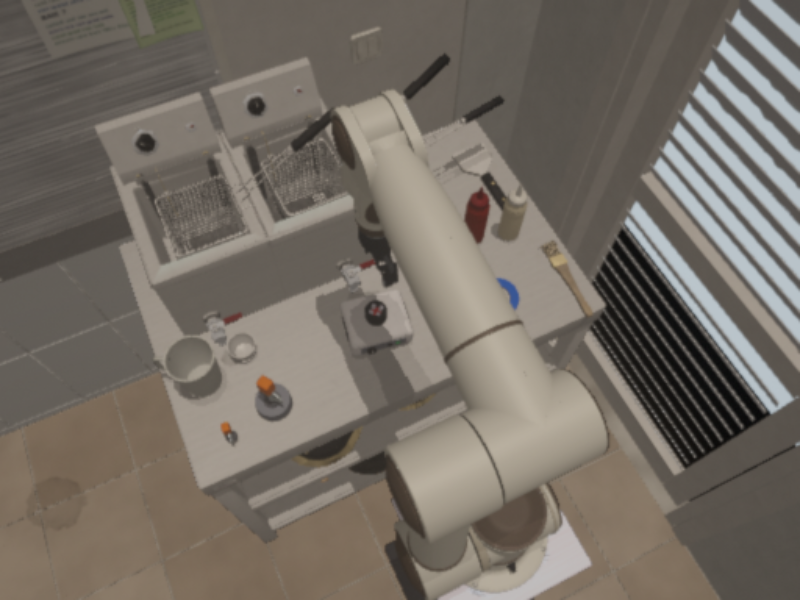

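View pics/side.png

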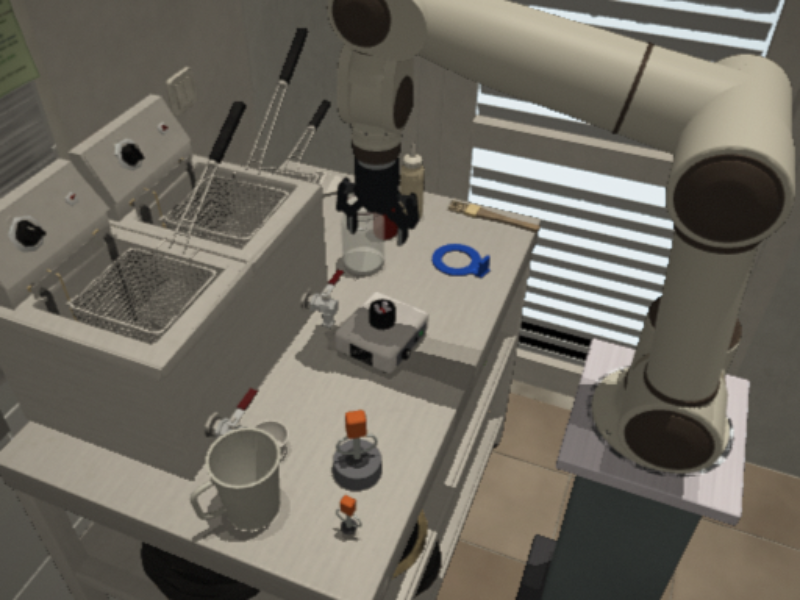

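The side view shows the blue ring at (460,260) with its fin at (483,265), the mixer base at (382,330) with its tower at (382,310), and the jar behind the gripper. There are two orange beaters: one in the round stand at (356,440), and a smaller one standing loose at (348,510). The one in the stand fits; I'll check its size by depth.

```bash
python3 - <<'E'
from h import *
for n in('side','scene'):
    c=load(n);W=c['W'];hsv=cv2.cvtColor(c['img'],cv2.COLOR_RGB2HSV);ok=c['depth']>0
    H,S,V=[hsv[...,i].astype(int) for i in range(3)]
    blue=ok&(H>100)&(H<130)&(S>150)&(V>50)&(W[...,2]>-.02)&(W[...,2]<.08)
    P=W[blue];print(n,'ring n',len(P))
    fin=P[P[:,2]>.02]
    print(' all min/max',P.min(0).round(3),P.max(0).round(3))
    if len(fin)>5:print(' fin',len(fin),np.median(fin,0).round(4),fin.min(0).round(3),fin.max(0).round(3))
    lo=P[P[:,2]<.012]
    x=np.c_[2*lo[:,:2],np.ones(len(lo))]; s=np.linalg.lstsq(x,(lo[:,:2]**2).sum(1),rcond=None)[0];print(' ringcentre',s[:2].round(4))
    org=ok&(H<14)&(S>190)&(V>120)&(W[...,2]>0)&(W[...,2]<.2)
    k,l,st,ce=cv2.connectedComponentsWithStats(org.astype(np.uint8))
    for i in range(1,k):
        if st[i,4]>15:
            p=W[l==i];print(' orange',st[i],np.median(p,0).round(3),p.min(0).round(3),p.max(0).round(3))
            q=p[p[:,2]>np.percentile(p[:,2],97)-.006];print('   top',q.mean(0).round(4),(q.max(0)-q.min(0)).round(3))
    # tower top: z .085-.10, dark
    tw=ok&(np.abs(W[...,2]-.096)<.006)&(np.abs(W[...,0]-.5)<.2)&(np.abs(W[...,1]-.15)<.2)
    k,l,st,ce=cv2.connectedComponentsWithStats(tw.astype(np.uint8))
    for i in range(1,k):
        if st[i,4]>40: p=W[l==i];print(' tower?',st[i],((p.max(0)+p.min(0))/2).round(4),(p.max(0)-p.min(0)).round(3))
c=load('side');r=[cv2.resize(c['img'][y:y+72,x:x+96],(400,300),interpolation=cv2.INTER_CUBIC) for x,y in((250,140),(185,255),(195,175))]
r.append(cv2.resize(load('wrist')['img'],(400,300)))
save(np.vstack([np.hstack(r[:2]),np.hstack(r[2:])]),'crops.png')
E
```

```text
side ring n 355
 all min/max [ 0.403 -0.343 -0.002] [ 0.533 -0.23   0.044]
 fin 35 [ 0.4109 -0.258   0.0372] [ 0.404 -0.276  0.021] [ 0.418 -0.249  0.044]
 ringcentre [ 0.4747 -0.2846]
 orange [222 263  12   9  82] [0.454 0.313 0.14 ] [0.438 0.299 0.137] [0.467 0.327 0.144]
   top [0.4539 0.3134 0.1402] [0.029 0.028 0.006]
 orange [218 318   9   7  41] [0.417 0.424 0.088] [0.408 0.418 0.083] [0.427 0.431 0.091]
   top [0.4177 0.4244 0.0883] [0.018 0.013 0.006]
 tower? [138 170  70  92 256] [0.6873 0.1495 0.096 ] [0.009 0.397 0.012]
 tower? [236 192  18  13 146] [0.5321 0.0175 0.0957] [0.048 0.055 0.011]
scene ring n 50
 all min/max [ 0.44  -0.335 -0.003] [ 0.513 -0.315  0.016]
 ringcentre [ 0.479  -0.3007]
 tower? [139 160  94  39 177] [0.6889 0.1649 0.096 ] [0.011 0.369 0.012]
 tower? [233 192  15  14 109] [0.5313 0.0204 0.0958] [0.05  0.05  0.012]
```

View pics/crops.png

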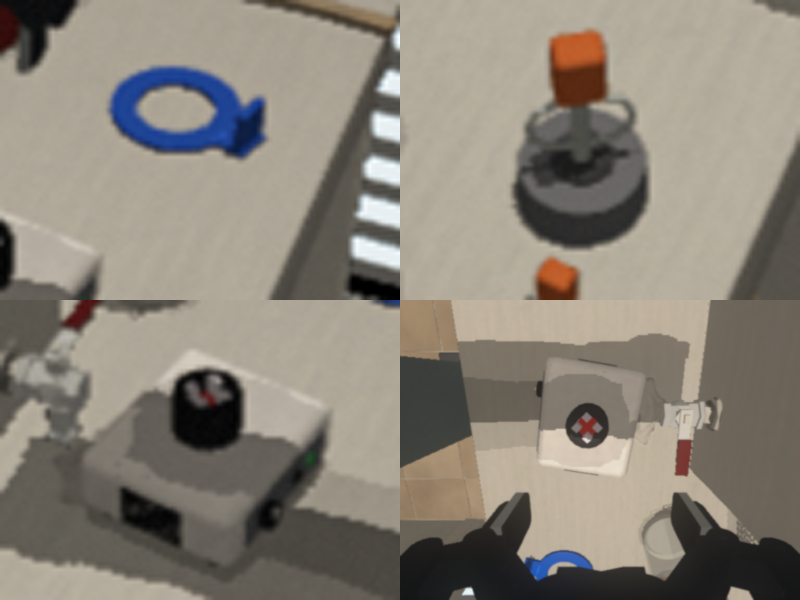

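The top-left crop shows the ring with its fin pointing toward the robot. The top-right crop shows the beater in its stand: its top is at z ≈ 0.14, which matches 8+135 mm. The loose beater's top is at 0.088, so it is the small decoy. The bottom crops show the tower with its red cross.

```bash
python3 - <<'E'
from h import *
c=load('wrist');W=c['W'];ok=c['depth']>0
tw=ok&(np.abs(W[...,2]-.096)<.006)
k,l,st,ce=cv2.connectedComponentsWithStats(tw.astype(np.uint8))
for i in range(1,k):
    if st[i,4]>60: p=W[l==i];print(st[i],((p.max(0)+p.min(0))/2).round(4),(p.max(0)-p.min(0)).round(3),np.median(p[:,2]).round(4))
m=ok&(W[...,2]>.13)&(W[...,2]<.18)
for n in('side','wrist'):
    c=load(n);W=c['W'];m=(c['depth']>0)&(W[...,2]>.12)&(W[...,2]<.185)&(W[...,0]<.75)&(W[...,1]<-.02)
    k,l,st,ce=cv2.connectedComponentsWithStats(m.astype(np.uint8))
    for i in range(1,k):
        if st[i,4]>30:p=W[l==i];print(n,st[i],p.min(0).round(3),p.max(0).round(3))
c=load('wrist');save(crop(c,198,278,120,200,6),'cross0.png')
E
python3 -m handwheel '[[-0.033,-0.0174,0,0,0,0],[-0.033,-0.0174,0,0,0,0],[-0.033,-0.0174,0,0,0,0],[-0.033,-0.0174,0,0,0,0],[-0.033,-0.0174,0,0,0,0],[-0.033,-0.0174,0,0,0,0],[-0.033,-0.0174,0,0,0,0],[-0.031,-0.0174,0,0,0,6]]' 0.1 60
```

```text
[ 395    0   43  248 1853] [0.6877 0.0419 0.096 ] [0.008 0.215 0.012] 0.0957
[ 211  135   56   55 1998] [0.5332 0.0169 0.0947] [0.051 0.05  0.009] 0.0963
[383 143   9  12  65] [0.67   0.0293 0.0918] [0.007 0.01  0.004] 0.0914
[321 315  42  38 392] [ 0.6427 -0.1762  0.096 ] [0.04  0.046 0.012] 0.0959
side [397   0 103  21 445] [-0.124 -1.652  0.124] [ 0.363 -1.608  0.183]
side [265  48 118  36 915] [ 0.278 -0.822  0.12 ] [ 0.75  -0.711  0.185]
side [257  95  15  20 213] [ 0.608 -0.431  0.12 ] [ 0.659 -0.381  0.184]
side [509  98   3  19  53] [-0.196 -0.738  0.122] [-0.168 -0.709  0.185]
side [223 123   6   8  33] [ 0.678 -0.221  0.165] [ 0.705 -0.176  0.173]
side [229 133  17  16 192] [ 0.622 -0.219  0.12 ] [ 0.665 -0.153  0.168]
side [201 146   8  23 121] [ 0.685 -0.068  0.121] [ 0.693 -0.02   0.185]
wrist [ 408  211   57   89 2720] [ 0.688 -0.066  0.12 ] [ 0.692 -0.02   0.185]
wrist [333 339  20  21 117] [ 0.628 -0.18   0.12 ] [ 0.646 -0.159  0.128]
time: 0.82
ee_pos: [0.4095, -0.2635, 0.2482]
tcp_rot: [-180.0, 0.0, 84.1]
wrist_force: [1.1, -1.6, -0.1]
opening: 0.0471
```

```bash
python3 -m handwheel '[[0,0,0.01,0,0,6],[0,0,0.01,0,0,6],[-0.005,0,0.01,0,0,0],[-0.015,0,0.01,0,0,0],[-0.015,0,0.01,0,0,0],[-0.015,0,0,0,0,0],[-0.01,0,0,0,0,0],[0,0,0,0,0,0]]' 0.1 60
cat > ring.py <<'E'
from h import *
def ring(n='wrist'):
    c=snap(n);W=c['W'];hsv=cv2.cvtColor(c['img'],cv2.COLOR_RGB2HSV)
    b=(c['depth']>0)&(hsv[...,0]>100)&(hsv[...,0]<130)&(hsv[...,1]>130)&(hsv[...,2]>40)
    return c,W[b]
E
python3 - <<'E'
from ring import *
c,P=ring();print(c['M'].round(3))
print(len(P),P.min(0).round(3),P.max(0).round(3))
t=P[P[:,2]>.036]
if len(t)>4:
    print('fin top',len(t),cv2.minAreaRect((t[:,:2]*1000).astype(np.float32)))
lo=P[(P[:,2]<.012)];x=np.c_[2*lo[:,:2],np.ones(len(lo))]
s=cv2.minAreaRect((P[:,:2]*1000).astype(np.float32));print(s)
save(cv2.resize(c['img'],(768,576)),'w1.png')
E
```

```text
time: 1.48
ee_pos: [0.3918, -0.3202, 0.1979]
tcp_rot: [-180.0, 0.0, 72.1]
wrist_force: [-0.0, 0.4, 0.2]
opening: 0.047
[[ 0.952 -0.294 -0.09   0.415]
 [-0.307 -0.91  -0.279 -0.25 ]
 [-0.     0.293 -0.956  0.325]
 [ 0.     0.     0.     1.   ]]
6863 [ 0.402 -0.343  0.004] [ 0.535 -0.234  0.045]
fin top 397 ((412.11090087890625, -267.0648193359375), (31.40296745300293, 9.979679107666016), 72.7914047241211)
((471.1844177246094, -291.1995544433594), (129.0576629638672, 109.1647720336914), 14.594982147216797)
```

View pics/w1.png

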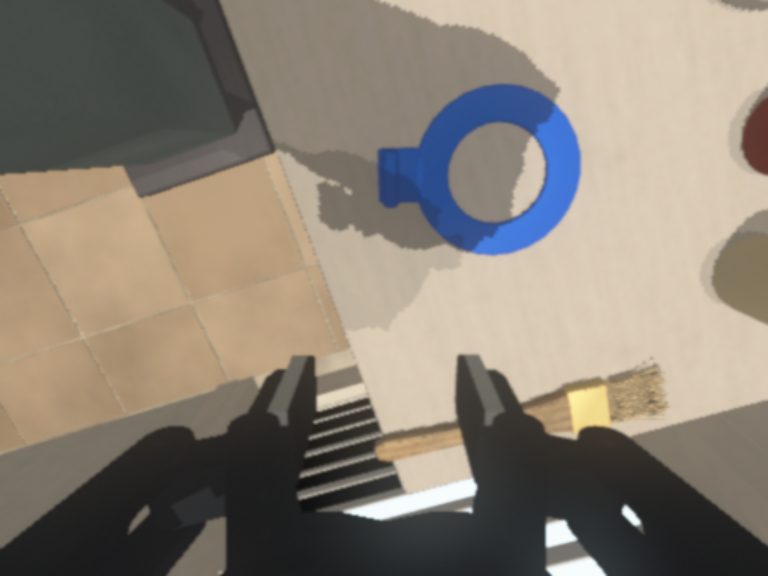

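Fin centre measured at (0.412, −0.267), with the ring centre consistent at about (0.480, −0.288). In the picture the fin is at (392,177), and the brush and bottles are clear. I'm descending on the fin with the tips above the 6 mm plate.

```bash
python3 -m handwheel '[[0.019,0.001,0.01,0,0,-0.7],[0.019,0.001,0.02,0,0,0],[0.019,0.001,0.03,0,0,0],[0,0,0.03,0,0,0],[0,0,0.03,0,0,0],[0,0,0.03,0,0,0],[0,0,0.012,0,0,0],[0,0,0.006,0,0,0]]' 0.1 60
python3 -m handwheel '[[0,0,0,0,0,0],[0,0,0,0,0,0],[0,0,0,0,0,0],[0,0,0,0,0,0],[0,0,0,0,0,0],[0,0,-0.004,0,0,0],[0,0,-0.008,0,0,0],[0,0,-0.01,0,0,0]]' -1 80
```

```text
time: 2.2
ee_pos: [0.4116, -0.2644, 0.0287]
tcp_rot: [-179.8, -0.0, 72.8]
wrist_force: [-0.8, 0.5, 0.2]
opening: 0.0468
time: 2.87
ee_pos: [0.412, -0.2655, 0.0529]
tcp_rot: [-180.0, -0.0, 72.7]
wrist_force: [-0.1, 0.3, -1.2]
opening: 0.0085
```

```bash
python3 -m handwheel '[[0.02,0,-0.03,0,0,0],[0.02,0,-0.03,0,0,0],[0.025,-0.005,-0.03,0,0,0],[0.03,-0.006,-0.022,0,0,0],[0.035,-0.006,0,0,0,0],[0.036,-0.006,0,0,0,0],[0.036,-0.006,0,0,0,0],[0.036,-0.006,0,0,0,0]]' -1 80
python3 -m handwheel '[[0.034,-0.006,0,0,0,0],[0.025,0,0,0,0,0],[0.01,0,0,0,0,0],[0,0,0,0,0,0],[0,0,0,0,0,0],[0,0,0,0,0,0],[0,0,0,0,0,0],[0,0,0,0,0,0]]' -1 80
python3 - <<'E'
from ring import *
for n in('wrist','side'):
    c,P=ring(n);o=c['obs'];print(n,o['ee_pos'].round(4),o['tcp_rot'].round(1),len(P),P.min(0).round(4),P.max(0).round(4))
    z=P[:,2];print(np.percentile(z,[2,10,50,90]).round(4))
    lo=P[np.abs(z-np.median(z))<.006] 
    print(cv2.minAreaRect((P[:,:2]*1000).astype(np.float32)))
    save(cv2.resize(c['img'],(400,300)),'t_%s.png'%n)
a=cv2.imread('pics/t_wrist.png');b=crop(load('side'),170,300,110,210,4)[...,::-1]
cv2.imwrite('pics/r2.png',np.hstack([a,cv2.resize(b,(400,300))]))
E
```

```text
time: 3.53
ee_pos: [0.4496, -0.0264, 0.1657]
tcp_rot: [179.9, -0.0, 72.7]
wrist_force: [0.7, -1.1, -1.7]
opening: 0.0085
time: 4.2
ee_pos: [0.4643, 0.0386, 0.1644]
tcp_rot: [180.0, 0.0, 72.6]
wrist_force: [-0.4, -0.4, -1.6]
opening: 0.0084
wrist [0.4643 0.0386 0.1644] [180.    0.   72.6] 18140 [ 0.4562 -0.0388  0.1358] [0.588  0.0707 0.2148]
[0.1378 0.1383 0.1391 0.1459]
((528.2718505859375, 29.243186950683594), (93.08425903320312, 134.55210876464844), 53.39915084838867)
side [0.4644 0.0388 0.1644] [180.    0.   72.6] 447 [ 0.4491 -0.1706 -0.0027] [0.6556 0.0727 0.2028]
[0.1324 0.1342 0.1372 0.1415]
((579.6771240234375, -31.790130615234375), (99.9678955078125, 286.732177734375), 40.11112594604492)
```

View pics/r2.png

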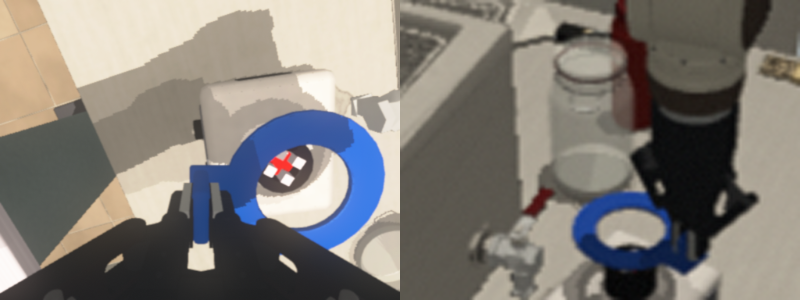

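The ring is held level. Its extents (x max 0.588, y min −0.039) put its centre at (0.532, 0.017), on the tower axis to within about 1 mm. I'm lowering it.

```bash
python3 -m handwheel '[[0,0,0.012,0,0,0],[0,0,0.012,0,0,0],[0,0,0.012,0,0,0],[0,0,0.012,0,0,0],[0,0,0.012,0,0,0],[0,0,0.008,0,0,0],[0,0,0.003,0,0,0],[0,0,0.001,0,0,0]]' -1 80
python3 - <<'E'
from h import *
o=monitor.get_obs();print(o['ee_pos'],o['wrist_force'],o['torque'])
E
```

```text
time: 4.97
ee_pos: [0.4638, 0.0397, 0.0923]
tcp_rot: [-179.9, 0.0, 72.7]
wrist_force: [-9.4, -1.2, 14.0]
opening: 0.0084
[0.46378997 0.03971398 0.09232191] [-9.44953828 -1.20265569 14.04667154] [-0.10726165  1.82054491 -0.03549528]
```

```bash
python3 -m handwheel '[[0,0,0,0,0,0],[0,0,0,0,0,0],[0,0,0,0,0,0],[0,0,0,0,0,0],[0,0,-0.02,0,0,0],[0,0,-0.025,0,0,0],[0,0,-0.03,0,0,0],[0,0,-0.03,0,0,0]]' -0.4 80
python3 -m handwheel '[[0,0,-0.035,0,0,0],[0.02,0,-0.035,0,0,0],[0.03,0,-0.02,0,0,0],[0.03,0,0,0,0,0],[0,0,0,0,0,0],[0,0,0,0,0,0],[0,0,0,0,0,0],[0,0,0,0,0,0]]' 0.1 80
python3 - <<'E'
from ring import *
for n in('wrist','side'):
    c,P=ring(n);P=P[P[:,2]>.03];o=c['obs'];print(n,o['ee_pos'].round(4),len(P),P.min(0).round(4),P.max(0).round(4))
    q=P[P[:,2]<.08];A=np.c_[q[:,:2]-q[:,:2].mean(0),np.ones(len(q))];s=np.linalg.lstsq(A,q[:,2],rcond=None)[0];print('plane slope,z',s.round(4))
a=cv2.resize(load('wrist')['img'],(400,300));b=cv2.resize(crop(load('side'),170,298,150,246,4),(400,300))
save(np.hstack([a,b]),'r3.png')
E
```

```text
time: 5.63
ee_pos: [0.4641, 0.0397, 0.1982]
tcp_rot: [-180.0, 0.0, 72.7]
wrist_force: [0.7, -0.7, 0.3]
opening: 0.026
time: 6.3
ee_pos: [0.4879, 0.1154, 0.287]
tcp_rot: [-180.0, 0.0, 72.7]
wrist_force: [-0.1, -0.4, 0.6]
opening: 0.0471
wrist [0.4879 0.1154 0.287 ] 3363 [ 0.4572 -0.0317  0.0646] [0.5865 0.1104 0.2901]
plane slope,z [-0.0006  0.0008  0.0673]
side [0.4879 0.1153 0.287 ] 495 [ 0.4511 -0.0389  0.0581] [0.585  0.0736 0.1036]
plane slope,z [-0.0153  0.0159  0.0654]
```

View pics/r3.png

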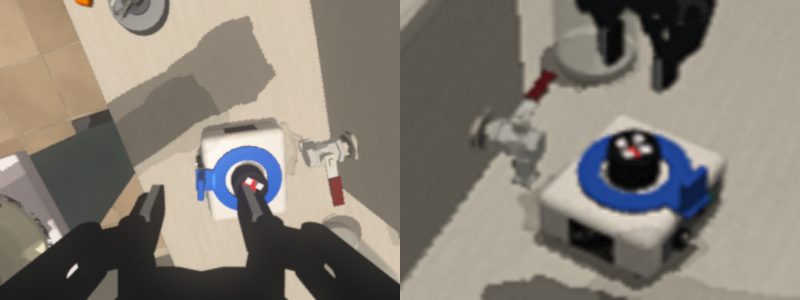

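The ring lies flat on the housing: plane slope ≈ 0 and top at z ≈ 0.066, around the tower in both views. Next I'm looking at the socket to get its angle.

```bash
python3 -m handwheel '[[-0.03,0.015,0,0,0,0],[-0.03,0.015,0.01,0,0,0],[-0.03,0.015,0.01,0,0,0],[-0.02,0.015,0.01,0,0,0],[0,0,0.01,0,0,0],[0,0,0,0,0,0],[0,0,0,0,0,0],[0,0,0,0,0,0]]' 0.1 80
cat > sock.py <<'E'
from h import *
c=snap('wrist');W=c['W'];o=c['obs'];print(o['ee_pos'].round(4),o['tcp_rot'].round(2))
def at(x,y,z):
    p=np.linalg.inv(c['M'])@[x,y,z,1];return p[:2]/p[2]*[c['fx'],c['fy']]+[c['cx'],c['cy']]
# orthorectify plane z=.096 around tower, 0.15 mm/px
n=400;cx,cy=.5328,.0175;s=.00015
g=[(0,0),(n,0),(0,n),(n,n)]
H=cv2.getPerspectiveTransform(np.float32([at(cx+(u-n/2)*s,cy-(v-n/2)*s,.096) for u,v in g]),np.float32(g))
im=cv2.warpPerspective(c['img'],H,(n,n),flags=cv2.INTER_CUBIC);save(im,'sock.png')
tw=(c['depth']>0)&(np.abs(W[...,2]-.096)<.004)&(np.hypot(W[...,0]-cx,W[...,1]-cy)<.035)
p=W[tw];print('tower',((p.max(0)+p.min(0))/2).round(4),(p.max(0)-p.min(0)).round(4),np.median(p[:,2]))
hs=cv2.cvtColor(im,cv2.COLOR_RGB2HSV)
land=((hs[...,1]<70)&(hs[...,2]>110)).astype(np.uint8);land[np.hypot(*(np.mgrid[:n,:n]-n/2))>150]=0
k,l,st,ce=cv2.connectedComponentsWithStats(land)
C=[]
for i in range(1,k):
    if st[i,4]>300:
        q=[cx+(ce[i][0]-n/2)*s,cy-(ce[i][1]-n/2)*s];C.append(q);print(st[i],np.round(q,4))
C=np.array(C);m=C.mean(0);print('mean',m.round(4),np.degrees(np.arctan2(*(C-m).T[::-1])).round(1)%90)
E
python3 sock.py
```

```text
time: 7.07
ee_pos: [0.5126, -0.0064, 0.248]
tcp_rot: [180.0, -0.0, 72.7]
wrist_force: [-0.3, 0.2, -0.7]
opening: 0.0468
[ 0.5126 -0.0064  0.248 ] [ 1.7997e+02 -2.0000e-02  7.2720e+01]
tower [0.5332 0.0167 0.0957] [0.0513 0.0511 0.0074] 0.09626197547655446
[ 166   89   80   72 3070] [0.5337 0.0289]
[ 250  158   79   84 3594] [0.5459 0.017 ]
[  87  161   75   84 3626] [0.5216 0.0168]
[ 170  242   75   85 4124] [0.5338 0.0049]
mean [0.5338 0.0169] [0.2 0.3 0.3 0.5]
```

View pics/sock.png

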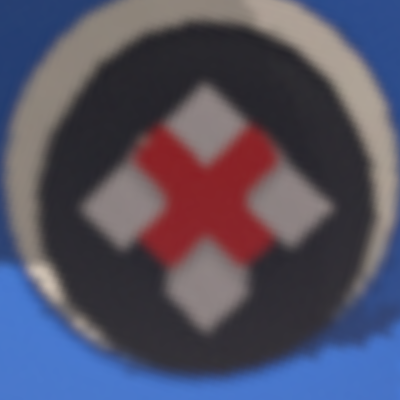

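Picture: the four lands lie along the world axes and the red cross runs diagonally. The slots are therefore at 45.3° (mod 90) and the tower centre is at (0.5335, 0.017). Now going to the beater.

```bash
python3 -m handwheel '[[0.031,-0.019,0,0,0,0],[0.031,-0.019,0,0,0,0],[0.031,-0.019,0,0,0,0],[0.031,-0.019,0,0,0,0],[0.031,-0.019,0,0,0,0],[0.031,-0.019,0,0,0,0],[0.031,-0.019,0,0,0,0],[0.031,-0.018,0,0,0,0]]' 0.3 80
python3 -m handwheel '[[0,0,0,0,0,0],[0,0,0,0,0,0],[0,0,0,0,0,0],[0,0,0,0,0,0],[0,0,0,0,0,0],[0,0,0,0,0,0],[0,0,0,0,0,0],[0,0,0,0,0,0]]' 0.3 80
cat > beat.py <<'E'
from h import *
c=snap('wrist');W=c['W'];o=c['obs'];print(o['ee_pos'].round(4),o['tcp_rot'].round(2))
hsv=cv2.cvtColor(c['img'],cv2.COLOR_RGB2HSV)
b=(c['depth']>0)&(hsv[...,0]<14)&(hsv[...,1]>150)&(hsv[...,2]>80)&(W[...,2]>.125)&(W[...,2]<.16)
P=W[b];print('top',len(P),P.mean(0).round(4),np.median(P[:,2]).round(4),cv2.minAreaRect((P[P[:,2]>.135][:,:2]*1000).astype(np.float32)))
r=np.hypot(W[...,0]-.454,W[...,1]-.313)
g=W[(c['depth']>0)&(r<.05)&(W[...,2]>.055)&(W[...,2]<.098)];print('wings',len(g),g.min(0).round(3),g.max(0).round(3),cv2.minAreaRect((g[:,:2]*1000).astype(np.float32)))
st=W[(c['depth']>0)&(r<.06)&(np.abs(W[...,2]-.034)<.004)];print('stand',((st.max(0)+st.min(0))/2).round(4),(st.max(0)-st.min(0)).round(4))
save(cv2.resize(c['img'],(768,576)),'b1.png')
E
python3 beat.py
```

```text
time: 7.78
ee_pos: [0.4411, 0.2774, 0.2484]
tcp_rot: [179.9, -0.1, 72.8]
wrist_force: [1.1, 0.3, 0.5]
opening: 0.0555
time: 8.45
ee_pos: [0.4426, 0.2744, 0.2474]
tcp_rot: [180.0, -0.0, 72.6]
wrist_force: [-0.5, -0.4, 0.4]
opening: 0.0556
[0.4426 0.2744 0.2474] [ 1.7999e+02 -1.0000e-02  7.2640e+01]
top 1369 [0.456  0.3119 0.142 ] 0.1426 ((455.7079772949219, 310.9014892578125), (31.02031898498535, 25.733234405517578), 33.46251678466797)
wings 189 [0.427 0.291 0.055] [0.484 0.331 0.095] ((455.16009521484375, 310.4270935058594), (68.6026382446289, 5.010133743286133), 33.56025695800781)
stand [0.4551 0.3106 0.0341] [0.0797 0.0794 0.0075]
```

View pics/b1.png

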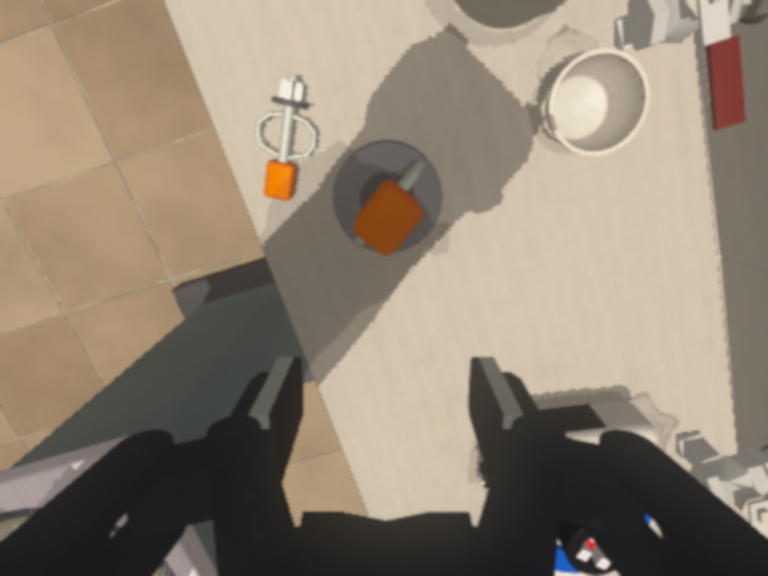

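The grip measures 31×26 mm with the long axis at 33.5°, and the wings lie along the same line, reaching ±34 mm. It stands in the stand centred at (0.455, 0.311), so this is the right beater. The small one, at (281,180) in the picture, stands next to it.

```bash
python3 -m handwheel '[[0.019,0.001,0,0,0,0],[0.0195,0,0,0,0,0],[0,0,0,0,0,6.5],[0,0,0,0,0,6.5],[0,0,0,0,0,6.5],[0,0,0,0,0,6.5],[0,0,0,0,0,6.5],[0,0,0,0,0,6.6]]' 0.3 80
python3 -m handwheel '[[0,0,0.01,0,0,0],[0,0,0.02,0,0,0],[0,0,0,0,0,0],[0,0,0,0,0,0],[0,0,0,0,0,0],[0,0,0,0,0,0],[0,0,0,0,0,0],[0,0,0,0,0,0]]' 0.3 80
python3 -c "
from h import *
o=monitor.get_obs();print(o['q'].round(1),o['ee_pos'].round(4),o['tcp_rot'])"
```

```text
time: 9.17
ee_pos: [0.4569, 0.3082, 0.2472]
tcp_rot: [-179.8, 0.0, 33.9]
wrist_force: [0.1, 0.8, 0.5]
opening: 0.0555
time: 9.83
ee_pos: [0.4572, 0.3083, 0.218]
tcp_rot: [-179.8, -0.1, 34.0]
wrist_force: [-0.6, 0.8, -1.1]
opening: 0.0555
[ 33.9   4.6   6.3  91.6   0.2 180. ] [0.4572 0.3083 0.218 ] [-1.79831430e+02 -5.83559978e-02  3.39513872e+01]
```

```bash
python3 -m handwheel '[[0,-0.003,0,0,0,-1],[0,0,0.012,0,0,0],[0,0,0.02,0,0,0],[0,0,0.02,0,0,0],[0,0,0.02,0,0,0],[0,0,0.014,0,0,0],[0,0,0.007,0,0,0],[0,0,0.003,0,0,0]]' 0.3 100
python3 -m handwheel '[[0,0,0,0,0,0],[0,0,0,0,0,0],[0,0,0,0,0,0],[0,0,0,0,0,0],[0,0,0,0,0,0],[0,0,0,0,0,0],[0,0,0,0,0,0],[0,0,0,0,0,0]]' -1 100
python3 -c "
from h import *
o=monitor.get_obs();print(o['q'].round(1),o['ee_pos'].round(4),o['tcp_rot'],o['wrist_force'])"
```

```text
time: 10.5
ee_pos: [0.4547, 0.3107, 0.1203]
tcp_rot: [-179.8, 0.1, 35.0]
wrist_force: [-0.1, -0.5, -1.0]
opening: 0.0554
time: 11.17
ee_pos: [0.4556, 0.3112, 0.1227]
tcp_rot: [-179.8, -0.1, 35.0]
wrist_force: [-0.9, -0.7, 6.1]
opening: 0.0251
[ 34.2   4.5  -4.4  81.1   0.2 179.3] [0.4556 0.3112 0.1227] [-1.79824010e+02 -1.29665366e-01  3.49543056e+01] [-0.91827746 -0.72343922  6.14331395]
```

```bash
python3 -m handwheel '[[0,0,-0.01,0,0,0],[0,0,-0.02,0,0,0],[0,0,-0.03,0,0,0],[0,0,-0.03,0,0,0],[0,0,-0.03,0,0,0],[0,0,-0.01,0,0,0],[-0.0065,0.018,0,0,0,0],[-0.011,0.03,0,0,0,0]]' -1 100
python3 -m handwheel '[[-0.0125,0.034,0,0,0,0],[-0.0125,0.034,0,0,0,0],[-0.0125,0.034,0,0,0,0],[-0.0125,0.034,0,0,0,0],[-0.0125,0.034,0,0,0,0],[-0.0125,0.034,0,0,0,0],[-0.0105,0.028,0,0,0,0],[-0.002,0.0055,0,0,0,-5]]' -1 100
python3 -m handwheel '[[0,0,0,0,0,-5.3],[0,0,0,0,0,0],[0,0,0,0,0,0],[0,0,0,0,0,0],[0,0,0,0,0,0],[0,0,0,0,0,0],[0,0,0,0,0,0],[0,0,0,0,0,0]]' -1 100
python3 - <<'E'
from h import *
o=monitor.get_obs();print(o['q'].round(1),o['ee_pos'].round(4),o['tcp_rot'].round(2),o['wrist_force'].round(1))
x,y,z=o['ee_pos']
w=snap('wrist');s=snap('side');sc=snap('scene')
for n,c in(('side',s),('wrist',w),('scene',sc)):
    W=c['W'];r=np.hypot(W[...,0]-x,W[...,1]-y);ok=(c['depth']>0)&(r<.05)
    for a,b in((.125,.134),(.136,.152),(.155,.165),(.17,.22)):
        p=W[ok&(W[...,2]>a)&(W[...,2]<b)]
        if len(p)>5:print(n,a,len(p),p.min(0).round(4),p.max(0).round(4),p.mean(0).round(4),np.round(cv2.minAreaRect((p[:,:2]*1000).astype(np.float32))[2],1))
a=cv2.resize(w['img'],(400,300));b=cv2.resize(crop(s,190,302,110,194,4),(400,300))
save(np.hstack([a,b]),'b2.png')
E
```

```text
time: 11.83
ee_pos: [0.4684, 0.2625, 0.2513]
tcp_rot: [-179.8, -0.1, 35.1]
wrist_force: [-0.4, -0.9, -4.0]
opening: 0.0247
time: 12.5
ee_pos: [0.5333, 0.0123, 0.2494]
tcp_rot: [-179.8, 0.1, 39.7]
wrist_force: [0.0, 0.6, -3.2]
opening: 0.0251
time: 13.17
ee_pos: [0.5328, 0.0166, 0.2505]
tcp_rot: [-179.8, -0.0, 45.3]
wrist_force: [-0.8, -0.4, -2.2]
opening: 0.0248
[1.700e+00 2.800e+00 8.000e+00 9.530e+01 1.000e-01 1.365e+02] [0.5328 0.0166 0.2505] [-1.7983e+02 -3.0000e-02  4.5250e+01] [-0.8 -0.4 -2.2]
side 0.136 15 [0.5225 0.0095 0.138 ] [0.541  0.0255 0.1509] [0.531  0.0218 0.1445] 37.6
side 0.155 43 [ 0.5124 -0.003   0.1587] [0.5504 0.0357 0.1649] [0.5285 0.0209 0.1633] 22.3
side 0.17 123 [ 0.5065 -0.0093  0.1731] [0.5561 0.0433 0.22  ] [0.531  0.0186 0.1959] 41.9
wrist 0.155 29 [0.5283 0.0093 0.1614] [0.5526 0.0357 0.165 ] [0.5448 0.0258 0.1635] 41.9
wrist 0.17 456 [0.5296 0.0125 0.1703] [0.5582 0.0408 0.22  ] [0.547  0.03   0.2051] 43.5
scene 0.155 21 [ 5.109e-01 -1.000e-04  1.584e-01] [0.5509 0.0366 0.165 ] [0.5272 0.0196 0.1628] 66.4
scene 0.17 60 [ 0.5051 -0.0063  0.1704] [0.5534 0.0412 0.2199] [0.5255 0.0171 0.1895] 23.3
```

View pics/b2.png

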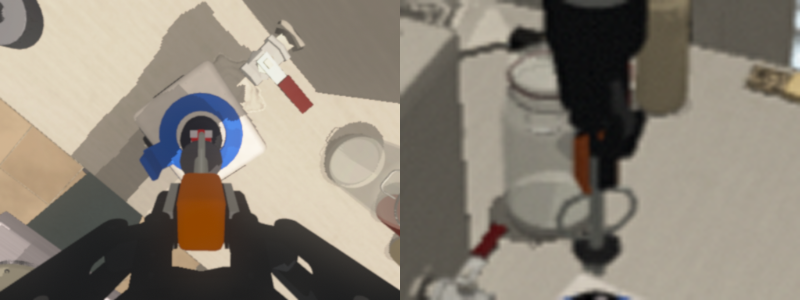

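The view shows the beater hanging straight above the tower at (200,140) with its wings in line with the slots. From the same cameras, its collar sits about 1 mm short of the tower in x. I'm nudging it over and descending to just above the splines' contact.

```bash
python3 -m handwheel '[[0.0008,0.0004,0.008,0,0,0],[0,0,0.01,0,0,0],[0,0,0.01,0,0,0],[0,0,0.008,0,0,0],[0,0,0.005,0,0,0],[0,0,0.003,0,0,0],[0,0,0,0,0,0],[0,0,0,0,0,0]]' -1 100
python3 -m handwheel '[[0,0,0.002,0,0,0],[0,0,0.002,0,0,0],[0,0,0.002,0,0,0],[0,0,0.001,0,0,0],[0,0,0.001,0,0,0],[0,0,0,0,0,0],[0,0,0,0,0,0],[0,0,0,0,0,0]]' -1 100
python3 -c "
from h import *
o=monitor.get_obs();print(o['ee_pos'].round(4),o['tcp_rot'].round(2),o['wrist_force'].round(1),o['torque'].round(2))"
```

```text
time: 13.98
ee_pos: [0.5336, 0.0167, 0.2066]
tcp_rot: [-179.8, -0.0, 45.2]
wrist_force: [-0.0, -0.0, -2.1]
opening: 0.0249
time: 14.65
ee_pos: [0.5337, 0.0168, 0.1988]
tcp_rot: [-179.9, -0.1, 45.3]
wrist_force: [-0.6, 0.4, 3.0]
opening: 0.025
[0.5337 0.0168 0.1988] [-1.7986e+02 -6.0000e-02  4.5250e+01] [-0.6  0.4  3. ] [-0.    0.17 -0.01]
```

The change is about 5 N, which is the ejector, not a hard stop. It is meshed, so I press on.

```bash
python3 -m handwheel '[[0,0,0.002,0,0,0],[0,0,0.002,0,0,0],[0,0,0.002,0,0,0],[0,0,0.002,0,0,0],[0,0,0.002,0,0,0],[0,0,0.001,0,0,0],[0,0,0,0,0,0],[0,0,0,0,0,0]]' -1 110
python3 -m handwheel '[[0,0,0.001,0,0,0],[0,0,0.001,0,0,0],[0,0,0.001,0,0,0],[0,0,0,0,0,0],[0,0,0,0,0,0],[0,0,0,0,0,0],[0,0,0,0,0,0],[0,0,0,0,0,0]]' -1 110
```

```text
time: 15.32
ee_pos: [0.5337, 0.0168, 0.1876]
tcp_rot: [-179.9, -0.1, 45.3]
wrist_force: [-0.4, -0.6, 5.5]
opening: 0.0249
time: 15.98
ee_pos: [0.5338, 0.0168, 0.1859]
tcp_rot: [-179.9, -0.1, 45.3]
wrist_force: [-2.8, -0.4, 12.7]
opening: 0.0246
```

```bash
python3 -m handwheel '[[0,0,0.0005,0,0,0],[0,0,0.0005,0,0,0],[0,0,0.0005,0,0,0],[0,0,0,0,0,0],[0,0,0,0,0,0],[0,0,0,0,0,0],[0,0,0,0,0,0],[0,0,0,0,0,0]]' -1 110
python3 - <<'E'
from h import *
s=snap('side');w=snap('wrist');o=w['obs'];print(o['ee_pos'].round(4),o['wrist_force'].round(1))
for n,c in(('side',s),('wrist',w)):
    W=c['W'];r=np.hypot(W[...,0]-.5335,W[...,1]-.0168);ok=(c['depth']>0)&(r<.024)&(r>.014)
    h,_=np.histogram(W[...,2][ok],np.arange(.08,.125,.003));print(n,h)
    b=(c['img'][...,2].astype(int)-c['img'][...,0]>60)&(c['depth']>0)&(np.hypot(W[...,0]-.5335,W[...,1]-.0168)<.06);print(' ring z',np.median(W[b][:,2]).round(4))
a=cv2.resize(w['img'],(400,300));b=cv2.resize(crop(s,190,290,140,215,4),(400,300))
save(np.hstack([a,b]),'b3.png')
E
```

```text
time: 16.65
ee_pos: [0.5338, 0.0168, 0.1858]
tcp_rot: [-180.0, -0.2, 45.3]
wrist_force: [-5.6, -0.3, 22.6]
opening: 0.0249
[0.5338 0.0168 0.1858] [-6.3 -0.2 22.8]
side [ 2  1  2  7 14 16 23 20  4  0  3  1  4  0]
 ring z 0.0648
wrist [  0   0   0   0  16 679  35 708  53   0   0   0   0   0]
 ring z 0.0672
```

View pics/b3.png

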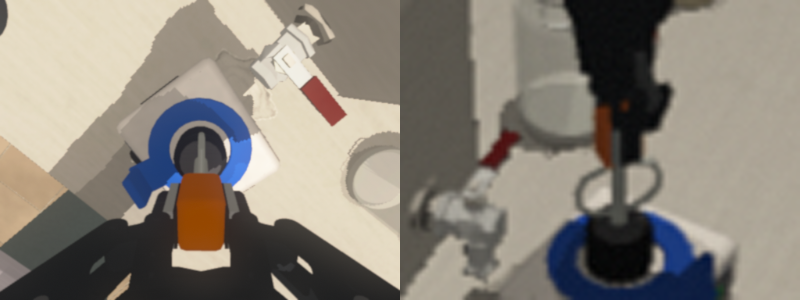

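The collar top is at about 0.102 m. There is no visible gap to the tower, and the force rose from 12.7 to 22.6 N with only 0.1 mm of travel. It is home and the ring is still flat, so I'm handing in.

```bash
python3 -c "
from h import *
print(order.job_done())"
```

```text
the job is handed in; nothing more can be done
None
```

I hung the blue ring over the tower and let go of it. Then I took the full-size beater from its stand, meshed it in the socket and pressed it home. I handed the job in at about 16.8 s, still gripping the beater and pressing it down.

**Ring:** after release it lay level (wrist-camera slope about 0), with its top 66 mm above the table as expected. It had not moved at the last look.

**Beater:** I turned it to the slots at 45.3°. At the end the collar top was about 102 mm above the table with no gap visible. The push rose from 12.7 N to 22.6 N with almost no further travel, so it is against the tower.

**Small disagreements:**
- The final TCP height was about 1 mm above my estimate for fully home, probably a slight slip or offset in the grip.
- There was a side force of about 6 N at the end.
- The side and wrist cameras differed by 1–2 mm.

I never moved near the jar, bottles or brush, but I didn't measure their positions again at the end.

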